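Open the tight nozzle tin in its sloping holder and lay out the piping nozzle

TASK

The nozzle for filling the choux is inside the tall tin, whose deep lid fits so tightly that the base comes up with it unless something holds it down. With the lid still on, slide the tin's foot plate all the way home under the lips of the sloping steel holder, draw the lid straight off and stand it upright, open end down, on the worktop; then take out the nozzle and stand it upright in the small dish, leaving the base in the holder and the cream bun and the two spare nozzles where they are.

Things in the scene. Friction and masses are not known exactly. Their poses are not given: they have to be found in the camera images.
- tin_base: base of the square aluminium tin, loose, 0.28 kg, starts upright at any yaw. Origin: centre of the underside of its foot plate (84x84 mm, 5 mm thick); x, y along the plate's edges, z up. A 50x50 mm block on the plate reaches to 67 mm; four sprung rubber seal strips round it at 49 mm grip the lid from inside: drawing it takes about 8 to 13 N until it has risen 41 mm, then it is free
- tin_pocket (a point): centre of the floor of the round pocket (25 mm wide, 12 mm deep) in the top of the base's block, 55 mm above the base's origin, where the nozzle stands; axes as the base
- tin_lid: flat-sided square lid, 58x58x95 mm outside, 53x53 inside, 92 mm deep, 0.09 kg; grasp it across two sides that face each other. Origin: centre of its open lower edge; z towards its closed top. At the start it is fully on: edge on the foot plate, 5 mm above the base's origin, sides parallel to the plate's, top 100 mm above the base's origin. Its edge must rise 86 mm to clear the nozzle's top
- nozzle: plain steel piping nozzle, a cone 36 mm tall, 22 mm wide at the foot, narrow at the top, 20 g; stands hidden in the tin's pocket until the lid is off, then its top shows 24 mm above the block. Origin: centre of its wide foot; z to the narrow end
- dish: small plain round plastic dish, 74 mm wide at the rim, 24 mm high, flat floor about 36 mm wide and 2 mm thick, sides sloping outwards; loose, 60 g. Origin: centre of the underside, z up. It stands on the other side of the holder from the tin
- holder_bed: sloping bed of the fixed stainless-steel tin holder (152 mm deep, 116 wide, 100 high). Origin: on the bed's surface at the foot plate's home position, 41 mm above the worktop. x runs up the slope, away from the robot; y across; z square to the bed, leaning 30 degrees from vertical towards the robot, as the tin will lean. The bare bed reaches up to x = 118 mm
- holder_stop (a point): middle of the end stop's inner face at the bed's low end, 42 mm from the home position; axes as the bed. From it two rails, 88 mm apart inside, run 56 mm up the slope. Rails and stop carry lips, 8 to 12 mm above the bed; those on the rails overhang inwards to 34 mm from the centre line, that on the stop by 7 mm. Home: foot plate against the stop, under the lips
- holder_mouth (a point): middle of the open upper end of the rails, on the bed, 14 mm up the slope from the home position; axes as the bed. The foot plate slides in here, down the slope. Rail ends flare outwards over the next 28 mm, lip ends turn up over the next 12 mm
- bun_cream: cream-topped choux bun, 82 mm wide, 55 mm high, loose on the worktop at the right behind; leave alone
- spare_1: spare steel nozzle, 22 mm wide, 36 mm tall, standing on the worktop at the left behind; leave alone
- spare_2: second spare steel nozzle, 22 mm wide, 36 mm tall, near the other; leave alone
There are look-alikes about, which are no part of the job. What is shaped like the tin_lid but purple, red or turquoise is not meant.

How it is judged:
On the way, in this order (a step that is already met when the one before it is completed fails the run):
1. the closed tin's foot plate is home under the holder's lips (within 8 mm along the slope), lid still fully on (x of tin_base in the frame of holder_bed between -0.008 and 0.008 m and y of tin_base in the frame of holder_bed between -0.005 and 0.005 m and z of tin_base in the frame of holder_bed between -0.004 and 0.008 m and angle between the z axis of tin_base and the z axis of holder_bed, either way round below 0.12 rad and z of tin_lid in the frame of tin_base below 0.015 m), for 0.2 s.
2. the lid has been drawn clear off the base, which stays home in the holder (x of tin_base in the frame of holder_bed between -0.008 and 0.008 m and y of tin_base in the frame of holder_bed between -0.005 and 0.005 m and z of tin_base in the frame of holder_bed between -0.004 and 0.008 m and angle between the z axis of tin_base and the z axis of holder_bed, either way round below 0.12 rad and z of tin_lid in the frame of tin_base above 0.069 m), for 0.2 s.
3. the lid stands upright, open end down, on the worktop, released (x of tin_base in the frame of holder_bed between -0.008 and 0.008 m and y of tin_base in the frame of holder_bed between -0.005 and 0.005 m and z of tin_base in the frame of holder_bed between -0.004 and 0.008 m and angle between the z axis of tin_base and the z axis of holder_bed, either way round below 0.12 rad and height (world z) of tin_lid below 0.006 m and angle between tin_lid's own z axis and vertical below 0.08 rad and linear speed of tin_lid below 0.02 m/s and contact force between the fingers and tin_lid below 0.1 N), for 0.2 s.
At the end, for the whole second after the job is handed in: tin base home in the holder (within 8 mm along, 5 mm across, under the lips); lid standing open end down on the worktop (within 0.08 rad); nozzle standing (within 0.3 rad) on the floor of the upright dish, within 20 mm of its centre; all released and at rest (all of step 3 and horizontal distance between nozzle and dish below 0.02 m and z of nozzle in the frame of dish below 0.01 m and angle between nozzle's own z axis and vertical below 0.3 rad and angle between dish's own z axis and vertical below 0.1 rad and height (world z) of dish below 0.006 m and linear speed of nozzle below 0.02 m/s and contact force between the fingers and nozzle below 0.1 N); the robot touches nothing.
It fails at once if the cream bun is pushed more than 20 mm (distance of bun_cream from where it was at the start of the episode above 0.02 m).
It fails at once if a spare nozzle is pushed more than 20 mm (distance of spare_1 from where it was at the start of the episode above 0.02 m).
It fails at once if the other spare nozzle is pushed more than 20 mm (distance of spare_2 from where it was at the start of the episode above 0.02 m).
It also fails if it takes over 72 s, if anything falls off the work surface, if the arm or the gripper's body presses on something with over 40 N, if the wrist force passes 120 N, or if a joint passes its speed limit or range.

ROBOT

A 7-joint arm with a two-finger parallel gripper is mounted at the origin on a cart in front of the work surface, level with it; the furniture and walls round the work are solid. World frame = base frame: x ahead of the robot, y to its left, z up, the work surface at z = 0. Lengths are in m, angles in rad, forces in N, time in s.
With the tool pointing down it reaches from about 0.425 to 0.925 m from the base axis. Payload 6.8 kg.
Tool frame: the origin (TCP) lies midway between the tips of the shut fingers; the grasp point (between the pads) lies 19 mm behind it; z points along the fingers, y is the line along which they close (so a half turn about z gives the same grasp; the last joint's range is limited). The gripper opens to 85 mm and grips with 20 to 120 N. Pads are 22 mm wide; open, the fingers measure 114 mm over their backs; the gripper's body (76 mm by 85 mm) begins 54 mm behind the grasp point. The pads swing forward as they close: fully open they stand 13 mm farther back than shut.
Start: joints at [1.076, 0.477, 0.022, 1.555, -0.011, 1.109, -0.083], TCP at [0.255, -0.625, 0.201] pointing down, gripper open.
Joint ranges: [-2.96, 2.96], [-0.34, 2.1], [-1.41, 1.46], [0.24, 2.44], [-1.37, 4.51], [0.17, 1.92], [-2.96, 2.96]. Speed limits (rad/s): [2.39, 2.39, 3.14, 3.14, 3.14, 3.14, 3.14].

INTERFACE

Orientations are given as a unit quaternion [w, x, y, z].
In Python, from station import * gives the robot as it stands.
- The arm moves only by the shell command python3 -m creep 'ROWS' [FORCE]. ROWS is JSON, a list of rows, each a list of 7 numbers: the gripper command: -1 is shut, 1 is fully open, values between are in proportion, then the shift along the world's x, y, z in mm, then the turn, a rotation vector about the world's x, y, z in rad. A call has 1 to 5 rows; each row shifts and turns the commanded pose from where the row before left it; what a row does not reach is not made up. A row lasts 1/8 s, in which the tool goes at most 62.5 mm and 10.7 degrees, less where a joint would pass 70% of its speed; a pose out of reach is approached as far as the arm can. A call is refused whole if a number of a shift passes 62.5 or a number of a turn 0.188, either way. A call with a gripper value outside its range is refused whole. The fingers move at their own pace and stop on an object; FORCE is the grip in N (left out, the last holds). Time passes only in rows, so rows that do not move let the fingers close. It gives the time, the measured TCP pose, the force, the opening and the grip force at its end, in the units of the state.
- get_obs(): the state, without advancing time (a new reading comes with each control period).
- read_camera(name): name is "scene" or "side" or "wrist"; returns (picture, depth): 480x640x3 uint8, red, green, blue; 480x640 float32, m along the optical axis (not along the pixel's ray), 0 where there is no reading.
- camera_params(name): a dict with "intrinsics" (3x3 intrinsics, pixels), "cam_to_world" (4x4, takes a point from camera to world coordinates); the wrist camera has in their place "mount" (4x4, takes a point from camera to tool coordinates, whose origin is the TCP and whose axes are the flange's). Camera axes: x right, y up, looking along -z (the intrinsics and any distortion apply to the point x, -y, -z); pixel columns grow to the right and rows downward; lengths in m; the calibration is good to about 2 mm. The wrist camera is an equidistant fisheye: a pixel r from the principal point sees the ray r / f radians off the axis. A picture is of the moment at which its call begins: read the wrist's pose just before it. camera_params takes no time and is no camera call.
- hand_in(): hands the job in; it is judged then, once.
The state is a dict: "t": time; "q": joint angles; "joint_vel": joint speeds; "joint_torque": joint torques, N m; "eef_pos": TCP position; "tool_rot": TCP orientation; "contact_force": force on the tool from outside, world axes, zero at the start; "torque": the same for the moment, N m; "gripper_width": opening from 0.0 (shut) to 1.0 (fully open); "grasp_force": force on a finger pad.
Only numpy, scipy, OpenCV 4.12 (cv2) and the standard library are available. Lean on these libraries where they do the work, as an engineer would, in place of code of your own. Each camera call takes 0.05 s, during which the arm holds its last target. There are 200 camera calls.

## Working session

There is one attempt and no reset: what is moved stays moved. The work goes in short steps, Python scripts to look and compute and a shell command to move; the robot and the scene stay as the last step left them, time stands still between calls to the robot, and variables do not carry over. Pictures are saved under pics/ and viewed, at most 15 in all, crops included, and the job is handed in when it is done.

```bash
ls; mkdir -p pics
python3 - <<'E'
from station import *
import numpy as np,cv2
o=get_obs();print(o)
for n in("scene","side"):
    p,d=read_camera(n);cv2.imwrite(f"pics/{n}0.png",p[:,:,::-1]);np.save(f"{n}0.npy",d)
    print(n,camera_params(n))
print(camera_params("wrist"))
E
```

```text
pics
{'t': 0.0, 'q': array([ 1.07595373,  0.47780888,  0.02233342,  1.55645575, -0.01153588,
        1.10929703, -0.08309087]), 'joint_vel': array([-3.00125279e-06, -6.33914491e-04,  8.57146011e-04,  7.51597517e-04,
        2.10274013e-04, -2.44500972e-03, -1.95837231e-04]), 'joint_torque': array([ 7.81314111e-05, -5.96458840e+01,  1.60815977e+00, -2.81191528e+01,
        1.24576018e-02,  9.48758185e-03,  1.60394552e-05]), 'eef_pos': array([ 0.25434304, -0.62454479,  0.20031793]), 'tool_rot': array([-8.92356155e-04,  9.81359591e-01,  1.92178317e-01, -2.26927041e-04]), 'contact_force': array([ 0.32973757, -0.24505479, -0.13984041]), 'torque': array([-0.02904824,  0.00705886,  0.0059521 ]), 'grasp_force': 0.0, 'gripper_width': 0.999743102168797}
scene {'intrinsics': array([[452.41274927,   0.        , 320.38700223],
       [  0.        , 452.41274927, 239.68784671],
       [  0.        ,   0.        ,   1.        ]]), 'cam_to_world': array([[-0.69641029,  0.5359215 , -0.47728488,  0.00758417],
       [-0.71763333, -0.51645418,  0.46720177,  0.515539  ],
       [ 0.0038877 ,  0.66787965
[... 349 characters left out ...]
  [-0.05712327, -0.56989979,  0.81972627,  0.87701025],
       [-0.00702257,  0.82127602,  0.57048785,  0.67468507],
       [ 0.        ,  0.        ,  0.        ,  1.        ]])}
{'intrinsics': array([[371.64829954,   0.        , 326.83129287],
       [  0.        , 371.64829954, 242.07521355],
       [  0.        ,   0.        ,   1.        ]]), 'mount': array([[-1.94342798e-04,  9.47542816e-01,  3.19628807e-01,
         8.28329442e-02],
       [ 9.99999741e-01,  4.05793711e-04, -5.94953157e-04,
         2.55631669e-04],
       [-6.93446950e-04,  3.19628609e-01, -9.47542649e-01,
        -1.74594350e-01],
       [ 0.00000000e+00,  0.00000000e+00,  0.00000000e+00,
         1.00000000e+00]])}
```

View pics/scene0.png

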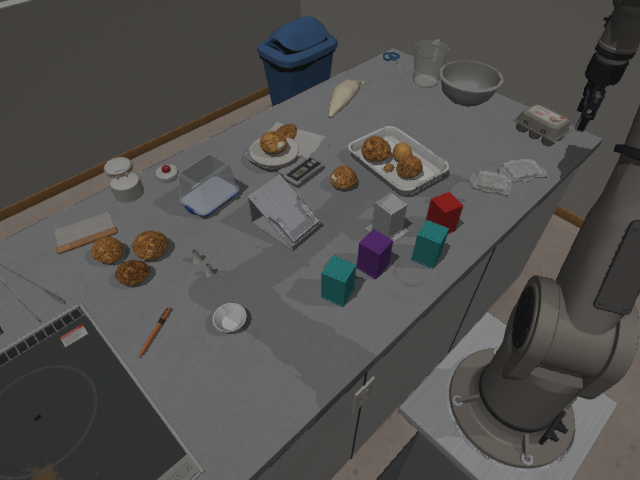

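View pics/side0.png

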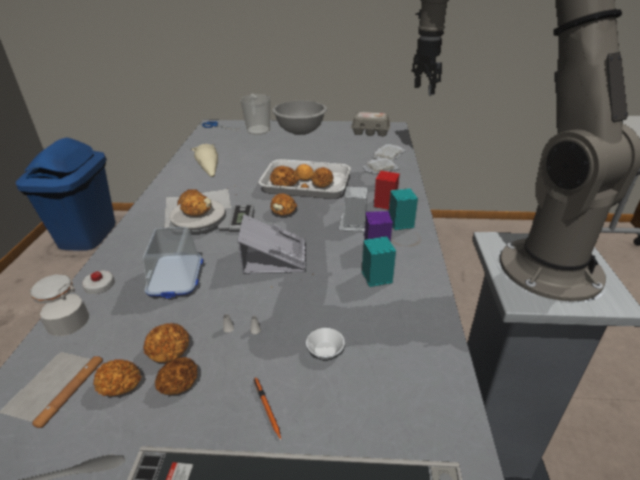

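The scene picture shows the silver tin at about (390,217), with purple, red and turquoise look-alikes beside it. The holder is at (285,210), the dish at (229,319), the spares at (197,258) and (208,270), and the bun at (343,178).

```bash
cat > h.py <<'E'
import numpy as np,cv2
from station import *
def cloud(n,d):
    c=camera_params(n);K=c["intrinsics"];T=c["cam_to_world"]
    v,u=np.mgrid[0:480,0:640]
    P=np.stack([(u-K[0,2])/K[0,0]*d,-(v-K[1,2])/K[1,1]*d,-d],-1)@T[:3,:3].T+T[:3,3]
    P[d<=0]=np.nan
    return P
E
python3 - <<'E'
from h import *
for n in("scene","side"):
    d=np.load(n+"0.npy");P=cloud(n,d);np.save(n+"P.npy",P)
    tab=(np.abs(P[...,2])<.01)&(P[...,0]>.3)&(P[...,0]<.9)&(abs(P[...,1])<.5);print(n,"table z",np.nanmedian(P[...,2][tab]))
S=np.load("sceneP.npy");D=np.load("sideP.npy")
def at(P,u,v):
    w=P[v-1:v+2,u-1:u+2].reshape(-1,3);print((u,v),np.round(np.nanmedian(w,0),4))
for u,v in[(390,203),(388,232),(285,210),(343,178),(229,319),(197,258),(208,270),(374,245),(432,230),(444,205)]:at(S,u,v)
for u,v in[(355,193),(270,240),(325,345),(228,325),(254,327),(283,205)]:at(D,u,v)
for n,P in(("scene",S),("side",D)):
    # tin top
    c=np.array([.5,-.1])
    m=np.isfinite(P[...,2])&(P[...,2]>.09)&(P[...,2]<.11)
    lab=cv2.connectedComponentsWithStats(m.astype(np.uint8))
    for i in range(1,lab[0]):
        if lab[2][i,4]>40:
            q=P[lab[1]==i];print(n,lab[2][i],np.round(q.mean(0),4),cv2.minAreaRect((q[:,:2]*1000).astype(np.float32)))
E
python3 - <<'E'
import cv2
a=cv2.imread("pics/scene0.png")[150:260,230:480];b=cv2.imread("pics/side0.png")[170:290,220:440]
a=cv2.resize(a,(680,299),interpolation=2);b=cv2.resize(b,(550,300),interpolation=2)
import numpy as np
c=np.zeros((600,700,3),np.uint8);c[:299,:680]=a;c[300:,:550]=b;cv2.imwrite("pics/crop0.png",c)
E
```

```text
scene table z 0.0021341835902789486
side table z 0.0007927390854710614
(390, 203) [ 0.4754 -0.1842  0.1028]
(388, 232) [ 0.4482 -0.1575  0.0375]
(285, 210) [ 0.6754 -0.0074  0.0571]
(343, 178) [ 0.6684 -0.2208  0.0438]
(229, 319) [0.5411 0.2795 0.0036]
(197, 258) [0.7297 0.2352 0.018 ]
(208, 270) [0.6755 0.24   0.0235]
(374, 245) [ 0.412  -0.0536  0.0979]
(432, 230) [ 0.348  -0.1904  0.0986]
(444, 205) [ 0.3787 -0.28    0.0985]
(355, 193) [ 0.4766 -0.1725  0.1012]
(270, 240) [ 0.6824 -0.0025  0.061 ]
(325, 345) [0.5332 0.2735 0.0022]
(228, 325) [0.7333 0.2429 0.0178]
(254, 327) [0.6797 0.2456 0.0164]
(283, 205) [ 0.6786 -0.2064  0.0404]
scene [  0   0  44  12 104] [2.3989 0.0081 0.0947] ((2398.602294921875, 0.5842514038085938), (181.84451293945312, 31.784893035888672), 89.03041076660156)
scene [515   0  90  29 452] [ 0.7243 -1.6222  0.0998] ((743.839599609375, -1619.951171875), (30.34078025817871, 400.53204345703125), 89.73529815673828)
scene [418  46  26   9 129] [ 0.902  -0.9283  0.1011] ((902.5269775390625, -926.3460693359375), (92.02448272705078, 33.356510162353516), 35.719562530
[... 3457 characters left out ...]
1] ((20.713790893554688, 35.56916809082031), (61.75425720214844, 135.40753173828125), 61.427284240722656)
side [152 227  32  15 159] [0.9175 0.0263 0.0982] ((923.336181640625, 35.0767936706543), (76.57229614257812, 40.84343719482422), 47.20381164550781)
side [142 228  49  38 520] [0.8806 0.12   0.1007] ((872.3679809570312, 97.23344421386719), (141.516357421875, 69.35589599609375), 63.12361145019531)
side [363 236  33  21 438] [0.4234 0.0593 0.0957] ((423.516845703125, 55.31337356567383), (57.888668060302734, 60.45405197143555), 17.86174774169922)
side [ 29 274  46  29 932] [1.0734 0.2453 0.1036] ((1077.052490234375, 240.43128967285156), (72.9642333984375, 77.55451965332031), 43.076416015625)
```

View pics/crop0.png

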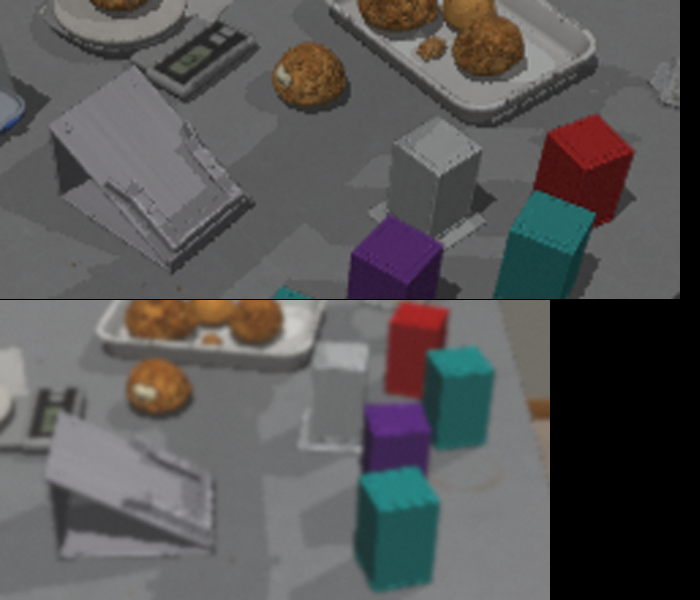

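Run:
```python
from h import *
for n,off in(("scene",.0021),("side",.0008)):
    P=np.load(n+"P.npy").copy();P[...,2]-=off
    x,y,z=P[...,0],P[...,1],P[...,2]
    m=(x>.57)&(x<.77)&(abs(y)<.1)&(z>.012)&(z<.105)
    Q=P[m]
    # bed plane, ransac
    rng=np.random.default_rng(0);best=0
    for _ in range(2000):
        a=Q[rng.choice(len(Q),3,replace=False)];nn=np.cross(a[1]-a[0],a[2]-a[0]);l=np.linalg.norm(nn)
        if l<1e-5:continue
        nn/=l;nn*=np.sign(nn[2])
        if nn[2]<.8 or nn[2]>.93:continue
        i=abs((Q-a[0])@nn)<.002
        if i.sum()>best:best=i.sum();I=i
    c=Q[I].mean(0);u,s,v=np.linalg.svd(Q[I]-c);nn=v[2]*np.sign(v[2][2])
    print(n,len(Q),best,"n",nn.round(4),"lean",np.degrees(np.arccos(nn[2])),"yaw",np.degrees(np.arctan2(-nn[1],-nn[0])))
    yaw=np.radians(4.2);ex=np.array([np.cos(yaw),np.sin(yaw)]);ey=np.array([-ex[1],ex[0]])
    # height profile: z=41mm location along ex on the plane -> home s ; extents
    b=Q[I];s=b[:,:2]@ex;t=b[:,:2]@ey
    A=np.polyfit(s,b[:,2],1);print(" slope",A[0],"s at z=.041:",(.041-A[1])/A[0]," bed s range",np.percentile(s,[.3,1,99,99.7]),"t",np.percentile(t,[.3,1,99,99.7]))
    h=Q;print(" rect",cv2.minAreaRect((h[:,:2]*1000).astype(np.float32)))
    st=Q[:,:2]@ex;tt=Q[:,:2]@ey
    print(" all s",np.percentile(st,[0.2,1,99,99.8]),"t",np.percentile(tt,[0.2,1,99,99.8]))
    # per-height edges in t of top edge
    k=(Q[:,2]>.094);print(" top",np.percentile(st[k],[2,50,98]),np.percentile(tt[k],[1,50,99]),Q[k].mean(0))
    # stop lip/rails: residual above bed
    r=(Q-c)@nn;k=(r>.006)&(r<.016);print(" lips",k.sum(),np.percentile(st[k],[1,50,99]),np.percentile(tt[k],[1,5,50,95,99]))
    # tin
    m=(abs(x-.475)<.04)&(abs(y+.183)<.045)&(z>.09)&(z<.106);q=P[m][:,:2]
    print(" tin top",cv2.minAreaRect((q*1000).astype(np.float32)))
    m=(abs(x-.475)<.075)&(abs(y+.183)<.075)&(z>.003)&(z<.01);q=P[m][:,:2]
    print(" plate",len(q),cv2.minAreaRect((q*1000).astype(np.float32)),q.min(0),q.max(0))
    m=(abs(x-.475)<.06)&(abs(y+.183)<.06)&(z>.02)&(z<.095);q=P[m][:,:2]
    print(" sides",len(q),cv2.minAreaRect((q*1000).astype(np.float32)))
    m=(abs(x-.535)<.06)&(abs(y-.275)<.06)&(z>.018)&(z<.03);q=P[m]
    print(" dish rim",len(q),cv2.minEnclosingCircle((q[:,:2]*1000).astype(np.float32)))
```

```text
scene 2788 1456 n [-0.4974 -0.0459  0.8663] lean 29.968983434815506 yaw 5.268588486346191
 slope 0.5757369507708681 s at z=.041: 0.6459477780704641  bed s range [0.59593111 0.59734503 0.74647705 0.74783154] t [-1.17270197e-01 -1.15913450e-01 -1.11395803e-03  3.77409057e-06]
 rect ((674.6423950195312, -9.422157287597656), (155.57501220703125, 118.45674133300781), 4.92685079574585)
 all s [0.59496379 0.59669336 0.74675394 0.74846277] t [-1.17637301e-01 -1.15298132e-01 -8.56443786e-04  4.18195772e-05]
 top [0.73163145 0.74217953 0.74846615] [-0.11298463 -0.0568006  -0.00027885] [ 0.74402422 -0.00263492  0.09728532]
 lips 452 [0.59798919 0.62348971 0.67609873] [-0.11197369 -0.10672449 -0.04782812 -0.00984208 -0.00525417]
 tin top ((475.3641357421875, -185.5419158935547), (63.56325149536133, 61.33253479003906), 85.95890045166016)
 plate 153 ((474.00421142578125, -182.65078735351562), (149.53668212890625, 129.0029754638672), 9.055096626281738) [ 0.40026422 -0.24988557] [ 0.54791419 -0.10994997]
 sides 652 ((461.1543273925781, -171.69235229492188), (81.29371643066406, 45.242488861083984), 4
[... 546 characters left out ...]
08267  0.00403954]
 top [0.73584549 0.74373999 0.74959486] [-0.11238484 -0.04777659  0.00368145] [0.74522533 0.00444536 0.09683446]
 lips 378 [0.6002947  0.62887099 0.67654139] [-0.10865587 -0.10448197 -0.03494728 -0.0054454  -0.00218905]
 tin top ((475.1803894042969, -183.53448486328125), (63.770870208740234, 57.49293518066406), 85.6906509399414)
 plate 146 ((499.9831848144531, -181.63694763183594), (93.28800964355469, 92.74267578125), 8.939218521118164) [ 0.44870868 -0.22681551] [ 0.54853623 -0.12858099]
 sides 520 ((462.8711853027344, -168.04818725585938), (82.76844787597656, 44.150054931640625), 38.39589309692383)
 dish rim 265 ((532.4553833007812, 282.5975036621094), 38.619266510009766)
```

```bash
R='[1,22,44,0,0,0,-0.046]'; python3 -m creep '[[1,22,44,0,0,0,-0.046],[1,22,44,0,0,0,-0.046],[1,22,44,0,0,0,-0.046],[1,22,44,0,0,0,-0.046],[1,22,44,0,0,0,-0.046]]' 80; python3 -m creep '[[1,22,44,0,0,0,-0.046],[1,22,44,0,0,0,-0.046],[1,22,44,0,0,0,-0.046],[1,22,44,0,0,0,-0.046],[1,22,44,0,0,0,-0.046]]'; python3 -m creep '[[1,0,0,0,0,0,0],[1,0,0,0,0,0,0]]'
python3 - <<'E'
from h import *
o=get_obs();print(o["contact_force"],o["q"])
p,d=read_camera("wrist");cv2.imwrite("pics/w1.png",p[:,:,::-1]);np.save("w1.npy",d)
E
```

```text
t: 0.72
eef_pos: [0.365, -0.4034, 0.201]
tool_rot: [-0.0, 0.997, 0.078, -0.0]
contact_force: [1.4, 0.3, -0.4]
gripper_width: 1.003
grasp_force: 0.0
t: 1.35
eef_pos: [0.4749, -0.1837, 0.2011]
tool_rot: [0.0, 0.999, -0.037, -0.0]
contact_force: [0.2, -0.5, -0.1]
gripper_width: 0.998
grasp_force: 0.0
t: 1.6
eef_pos: [0.4741, -0.1856, 0.201]
tool_rot: [0.0, 0.999, -0.036, -0.0]
contact_force: [-0.4, -0.6, -0.5]
gripper_width: 1.001
grasp_force: 0.0
[-0.39184742 -0.57949801 -0.48588854] [ 0.37537847  0.21201399 -0.14393104  1.93818972  0.03660521  0.99456524
 -1.42914572]
```

View pics/w1.png

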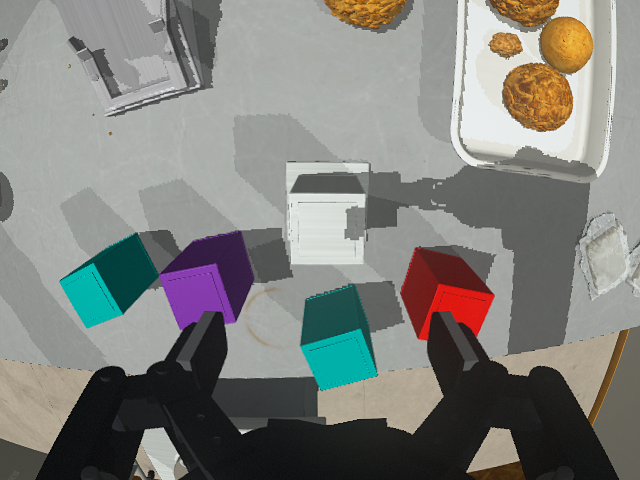

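The wrist view shows the tin's pale lid top with corners at about (291,195), (367,195), (365,264) and (290,264). Its far wall is the dark band above that, and the plate edge is at row 162. The holder is at upper left, with its lower lips near (155,90).

```bash
cat >> h.py <<'E'
from scipy.spatial.transform import Rotation as Ro
def wray(u,v):
    c=camera_params("wrist");K=c["intrinsics"]
    a=(np.asarray(u,float)-K[0,2])/K[0,0];b=(np.asarray(v,float)-K[1,2])/K[1,1]
    th=np.hypot(a,b);k=np.where(th>1e-9,np.tan(np.minimum(th,1.5))/np.maximum(th,1e-9),1)
    return np.stack([a*k,-b*k,-np.ones_like(a)],-1)
def wcloud(d,pos,quat):
    M=camera_params("wrist")["mount"];v,u=np.mgrid[0:480,0:640]
    P=wray(u,v)*d[...,None]
    P=P@M[:3,:3].T+M[:3,3];R=Ro.from_quat(np.r_[quat[1:],quat[0]]).as_matrix()
    P=P@R.T+pos;P[d<=0]=np.nan
    return P
E
python3 - <<'E'
from h import *
o=get_obs();d=np.load("w1.npy");P=wcloud(d,o["eef_pos"],o["tool_rot"]);np.save("w1P.npy",P)
print(o["eef_pos"])
for u,v in[(330,230),(291,195),(367,195),(364,263),(291,263),(330,280),(400,150),(250,200)]:print((u,v),P[v,u].round(4))
q=P[(abs(P[...,0]-.475)<.045)&(abs(P[...,1]+.185)<.045)&(P[...,2]>.092)&(P[...,2]<.108)]
print(np.median(q[:,2]),cv2.minAreaRect((q[:,:2]*1000).astype(np.float32)))
q=P[(abs(P[...,0]-.475)<.07)&(abs(P[...,1]+.185)<.05)&(P[...,2]>.0035)&(P[...,2]<.009)]
print("plate",cv2.minAreaRect((q[:,:2]*1000).astype(np.float32)),len(q))
Q=P[(P[...,0]>.57)&(P[...,0]<.77)&(abs(P[...,1])<.1)&(P[...,2]>.02)]
print("holder",len(Q),cv2.minAreaRect((Q[:,:2]*1000).astype(np.float32)))
E
```

```text
[ 0.47384901 -0.18630942  0.2010333 ]
(330, 230) [ 0.4744 -0.189   0.1032]
(291, 195) [ 0.5037 -0.1617  0.1019]
(367, 195) [ 0.4796 -0.2278  0.0073]
(364, 263) [ 0.4033 -0.2219  0.0009]
(291, 263) [ 0.4486 -0.1559  0.1008]
(330, 280) [ 0.3859 -0.1835  0.0007]
(400, 150) [ 0.5232 -0.2643  0.0028]
(250, 200) [ 0.4828 -0.1071  0.0022]
0.10247945799111643 ((474.6326599121094, -186.42527770996094), (58.31658172607422, 58.2397346496582), 85.30986785888672)
plate ((474.9840087890625, -185.2477569580078), (98.56885528564453, 139.31874084472656), 89.68362426757812) 1714
holder 11329 ((660.9760131835938, -10.283527374267578), (123.96410369873047, 117.37464141845703), 4.990176677703857)
```

```bash
python3 -m creep '[[1,0.5,0.3,-48,0,0,-0.01],[1,0,0,-48,0,0,0],[1,0,0,-48,0,0,0],[1,0,0,0,0,0,0]]'; python3 -m creep '[[-1,0,0,0,0,0,0],[-1,0,0,0,0,0,0],[-1,0,0,0,0,0,0],[-1,0,0,0,0,0,0]]' 80; python3 -m creep '[[-1,0,0,0,0,0,0],[-1,0,0,0,0,0,0]]'
```

```text
t: 2.15
eef_pos: [0.4714, -0.1854, 0.0545]
tool_rot: [-0.001, 0.999, -0.043, -0.004]
contact_force: [-0.2, 0.0, 0.6]
gripper_width: 0.997
grasp_force: 0.0
t: 2.65
eef_pos: [0.4768, -0.1858, 0.0602]
tool_rot: [0.001, 0.999, -0.042, 0.002]
contact_force: [-2.4, -0.7, 7.9]
gripper_width: 0.647
grasp_force: 84.0
t: 2.9
eef_pos: [0.4768, -0.1859, 0.0602]
tool_rot: [0.001, 0.999, -0.042, 0.002]
contact_force: [-1.9, -0.3, 7.6]
gripper_width: 0.644
grasp_force: 84.0
```

```bash
python3 -m creep '[[-1,0,0,50,0,0,0.057],[-1,0,0,50,0,0,0.057],[-1,0,0,50,0,0,0.057],[-1,0,0,0,0,0,0]]'; python3 -m creep '[[-1,33,30,0,0.0091,-0.1043,0],[-1,33,30,0,0.0091,-0.1043,0],[-1,33,30,0,0.0091,-0.1043,0],[-1,33,30,0,0.0091,-0.1043,0],[-1,33,30,0,0.0091,-0.1043,0]]'; python3 -m creep '[[-1,29,27,0,0,0,0],[-1,0,0,0,0,0,0],[-1,0,0,0,0,0,0],[-1,0,0,0,0,0,0]]'
python3 - <<'E'
from h import *
o=get_obs();print(o["contact_force"],o["q"],o["eef_pos"],Ro.from_quat(np.roll(o["tool_rot"],-1)).as_matrix().round(4))
p,d=read_camera("wrist");cv2.imwrite("pics/w2.png",p[:,:,::-1]);np.save("w2.npy",d);np.save("w2P.npy",wcloud(d,o["eef_pos"],o["tool_rot"]))
E
```

```text
t: 3.4
eef_pos: [0.4782, -0.1859, 0.2129]
tool_rot: [0.002, 0.999, 0.044, 0.005]
contact_force: [0.5, -0.2, -4.2]
gripper_width: 0.643
grasp_force: 87.7
t: 4.03
eef_pos: [0.6394, -0.0343, 0.2063]
tool_rot: [-0.011, 0.965, 0.042, 0.259]
contact_force: [0.9, -2.0, -4.7]
gripper_width: 0.646
grasp_force: 87.7
t: 4.53
eef_pos: [0.668, -0.0092, 0.2066]
tool_rot: [-0.011, 0.965, 0.042, 0.258]
contact_force: [0.3, 0.1, -3.3]
gripper_width: 0.646
grasp_force: 87.7
[ 0.30041814  0.08364611 -3.2723274 ] [ 0.11875805  0.2374141  -0.22592715  2.01708107  0.14775827  0.37412583
 -1.69497089] [ 0.66802613 -0.00920998  0.20659471] [[ 8.637e-01  8.580e-02  4.966e-01]
 [ 7.470e-02 -9.963e-01  4.220e-02]
 [ 4.984e-01  7.000e-04 -8.670e-01]]
```

View pics/w2.png

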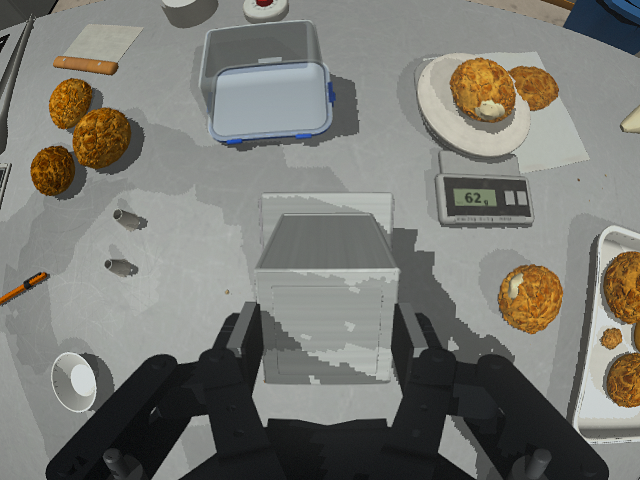

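The wrist view shows the closed tin held straight between the pads. Its lid top spans rows 268–383 and columns 257–400, and the foot plate's far edge is at row 193. The tin hides the holder.

Run:
```python
from h import *
o=get_obs();R=Ro.from_quat(np.roll(o["tool_rot"],-1)).as_matrix();p=o["eef_pos"]
P=np.load("w2P.npy");T=(P-p)@R   # tool frame
q=T[(abs(T[...,0])<.06)&(abs(T[...,1])<.04)&(T[...,2]<-.03)&(T[...,2]>-.06)]
print("top z",np.median(q[:,2]),"x",np.percentile(q[:,0],[1,50,99]),"y",np.percentile(q[:,1],[1,99]))
w=T[240,280:380];print("far wall row240",np.median(w[:,0]),np.median(w[:,2]),"at row 225",np.median(T[225,300:360],0))
for v in(196,200,204):print("plate row",v,np.nanmedian(T[v,275:380],0).round(4), "ends",[T[v,u].round(4).tolist() for u in(266,390)])
# tin top in fixed cameras, and bed relative
ez=-R[:,2]
for n in("scene","side"):
    pc,d=read_camera(n);Q=cloud(n,d);t=(Q-get_obs()["eef_pos"])@R
    m=(abs(t[...,0])<.045)&(abs(t[...,1])<.04)&(t[...,2]<-.03)&(t[...,2]>-.055);k=t[m]
    print(n,m.sum(),np.median(k[:,2]),np.percentile(k[:,0],[2,98]),np.percentile(k[:,1],[2,98]))
    cv2.imwrite(f"pics/{n}2.png",pc[:,:,::-1])
    m=(abs(t[...,0])<.06)&(abs(t[...,1])<.06)&(t[...,2]<.075)&(t[...,2]>.045);k=t[m]
    if m.sum():print(" plate",m.sum(),np.percentile(k[:,0],[1,99]),np.percentile(k[:,1],[1,99]),np.percentile(k[:,2],[5,50,95]))
```

```text
top z -0.041616837863052765 x [-0.02882186  0.00712468  0.02773984] y [-0.03656461  0.03684019]
far wall row240 0.02708418909811504 -0.0036373866275054853 at row 225 [0.02634227 0.00175031 0.02518347]
plate row 196 [0.0368 0.0004 0.0546] ends [[0.0369, -0.0382, 0.0553], [0.0372, 0.0401, 0.0541]]
plate row 200 [0.0344 0.0004 0.0543] ends [[0.0344, -0.0383, 0.0547], [0.0344, 0.0404, 0.0548]]
plate row 204 [0.0317 0.0007 0.0545] ends [[0.0318, -0.0384, 0.0548], [0.0319, 0.0404, 0.0547]]
scene 354 -0.041841794070675904 [-0.03034298  0.01842939] [-0.03859266  0.03016605]
 plate 405 [-0.04452321  0.03784595] [-0.04045553  0.04006646] [0.04742156 0.05336963 0.05687825]
side 335 -0.039461580675194445 [-0.02935807  0.02714867] [-0.03876138  0.02943009]
 plate 405 [-0.04383575  0.03859266] [-0.04417567  0.03661654] [0.04683397 0.05538547 0.05846298]
```

```bash
python3 -m creep '[[-1,6,0,-33,0,0,0],[-1,6,0,-33,0,0,0],[-1,0,0,0,0,0,0],[-1,0,0,0,0,0,0]]'
cat > rel.py <<'E'
from h import *
import sys
o=get_obs();R=Ro.from_quat(np.roll(o["tool_rot"],-1)).as_matrix();print("tcp",o["eef_pos"],o["contact_force"])
tile=[]
for n in("scene","side"):
    pc,d=read_camera(n);Q=cloud(n,d);t=(Q-o["eef_pos"])@R
    x,y,z=t[...,0]+.002,-(t[...,1]-.0008),.059-t[...,2]  # base frame
    near=(abs(x)<.2)&(abs(y)<.1)
    m=(abs(x)<.047)&(abs(y)<.05)&(z<.009)&(z>.0025)
    if m.sum():print(n,"plate",m.sum(),"x",np.percentile(x[m],[1,99]).round(4),"y",np.percentile(y[m],[1,99]).round(4))
    # bed: left edge/right edge and low end, via points below plate
    m=(x>-.15)&(x<.06)&(abs(y)<.08)&(z<-.004)&(z>-.05)&(Q[...,2]>.012)
    X=np.stack([x[m],y[m],z[m]],-1);h=np.histogram(X[:,2],bins=np.arange(-.05,-.003,.001));i=h[0].argmax();print(n," bed z peak",h[1][i:i+2].round(3),"n",h[0][i], "low end x",np.percentile(X[:,0],[.5,1,2]).round(4),"y",np.percentile(X[:,1],[1,99]).round(4))
    v,u=np.argwhere(near&(z<.1)&(z>-.1)).mean(0).astype(int);v=np.clip(v,90,390);u=np.clip(u,100,540)
    tile.append(cv2.resize(pc[v-75:v+75,u-100:u+100,::-1],(800,600) if len(sys.argv)>2 else (400,300),interpolation=2))
if len(sys.argv)>1:cv2.imwrite("pics/"+sys.argv[1]+".png",np.hstack(tile))
E
python3 rel.py r1
```

```text
t: 5.18
eef_pos: [0.6818, -0.0079, 0.1427]
tool_rot: [-0.011, 0.965, 0.042, 0.259]
contact_force: [-0.6, -0.6, -3.9]
gripper_width: 0.643
grasp_force: 87.7
tcp [ 0.68181922 -0.00792822  0.1426524 ] [-0.61588569 -0.5794676  -3.86286135]
scene plate 284 x [-0.0423  0.0404] y [-0.0409  0.0415]
scene  bed z peak [-0.011 -0.01 ] n 246 low end x [-0.1348 -0.1342 -0.1332] y [-0.0567  0.0581]
side plate 248 x [-0.0406  0.041 ] y [-0.0348  0.0446]
side  bed z peak [-0.012 -0.011] n 269 low end x [-0.1307 -0.1301 -0.1296] y [-0.0449  0.0619]
```

View pics/r1.png

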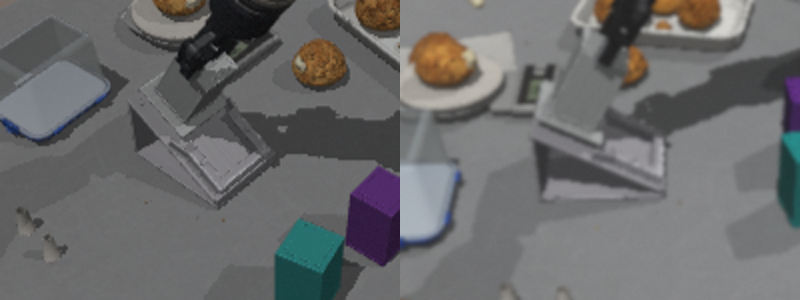

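The crops show the tilted tin just above the upper bed, in line with the rails and clear of the lips.

```bash
python3 -m creep '[[-1,2.5,0.2,-4.3,0,0,0],[-1,2.5,0.2,-4.3,0,0,0],[-1,0,0,0,0,0,0],[-1,0,0,0,0,0,0]]'; python3 -m creep '[[-1,1,0.1,-1.7,0,0,0],[-1,0,0,0,0,0,0]]';python3 -m creep '[[-1,1,0.1,-1.7,0,0,0],[-1,0,0,0,0,0,0]]'
```

```text
t: 5.78
eef_pos: [0.686, -0.0076, 0.1329]
tool_rot: [-0.011, 0.965, 0.042, 0.259]
contact_force: [-4.9, -0.1, 1.3]
gripper_width: 0.644
grasp_force: 88.6
t: 6.02
eef_pos: [0.686, -0.0076, 0.1326]
tool_rot: [-0.011, 0.965, 0.042, 0.258]
contact_force: [-21.9, -0.9, 21.8]
gripper_width: 0.647
grasp_force: 91.7
t: 6.28
eef_pos: [0.6861, -0.0076, 0.1325]
tool_rot: [-0.01, 0.965, 0.042, 0.259]
contact_force: [-39.0, -1.9, 40.0]
gripper_width: 0.647
grasp_force: 94.9
```

```bash
python3 -m creep '[[-1,-2,-0.2,3.4,0,0,0],[-1,0,0,0,0,0,0]]';python3 -m creep '[[-1,-8.6,-0.7,-5,0,0,0],[-1,-8.6,-0.7,-5,0,0,0],[-1,0,0,0,0,0,0]]'; python3 -m creep '[[-1,-8.6,-0.7,-5,0,0,0],[-1,0,0,0,0,0,0]]'
```

```text
t: 6.52
eef_pos: [0.6862, -0.0074, 0.1331]
tool_rot: [-0.011, 0.965, 0.042, 0.259]
contact_force: [-8.4, 0.1, 5.1]
gripper_width: 0.64
grasp_force: 89.3
t: 6.9
eef_pos: [0.6701, -0.0088, 0.1239]
tool_rot: [-0.011, 0.965, 0.042, 0.26]
contact_force: [-3.5, -1.0, -3.5]
gripper_width: 0.643
grasp_force: 88.1
t: 7.15
eef_pos: [0.6609, -0.0095, 0.1184]
tool_rot: [-0.011, 0.965, 0.042, 0.259]
contact_force: [-1.0, -0.3, -3.0]
gripper_width: 0.645
grasp_force: 87.9
```

```bash
python3 -m creep '[[-1,-8.6,-0.7,-5,0,0,0],[-1,0,0,0,0,0,0]]'; python3 -m creep '[[-1,-8.6,-0.7,-5,0,0,0],[-1,0,0,0,0,0,0]]'; python3 -m creep '[[-1,-8.6,-0.7,-5,0,0,0],[-1,0,0,0,0,0,0]]'
```

```text
t: 7.4
eef_pos: [0.6523, -0.0103, 0.1132]
tool_rot: [-0.011, 0.965, 0.042, 0.259]
contact_force: [-6.8, 2.3, 19.9]
gripper_width: 0.644
grasp_force: 90.9
t: 7.65
eef_pos: [0.6482, -0.0104, 0.1124]
tool_rot: [-0.012, 0.964, 0.043, 0.264]
contact_force: [1.0, -1.5, 17.3]
gripper_width: 0.643
grasp_force: 89.9
t: 7.9
eef_pos: [0.6352, -0.0116, 0.1034]
tool_rot: [-0.011, 0.965, 0.042, 0.259]
contact_force: [-1.7, -1.1, 11.7]
gripper_width: 0.643
grasp_force: 89.4
```

```bash
python3 rel.py r2
```

```text
tcp [ 0.63522386 -0.01155646  0.10338098] [-1.70732683 -1.11479799 11.67240435]
scene plate 263 x [-0.0438  0.0443] y [-0.0377  0.0487]
scene  bed z peak [-0.005 -0.004] n 11 low end x [-0.0647 -0.0647 -0.0646] y [-0.0161  0.0574]
side plate 204 x [-0.0424  0.0431] y [-0.0384  0.0498]
side  bed z peak [-0.005 -0.004] n 22 low end x [-0.0659 -0.0652 -0.0638] y [-0.0066  0.0604]
```

View pics/r2.png

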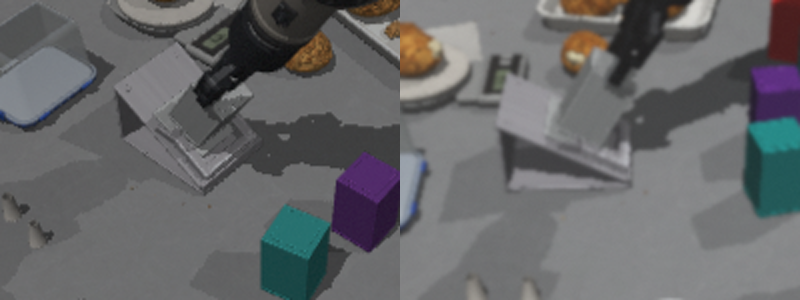

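The crops show the tin low on the bed, with its plate between the rails and about 16 mm still to go.

```bash
python3 -m creep '[[-1,-9,-0.7,-4.6,0,0,0],[-1,0,0,0,0,0,0]]'; python3 -m creep '[[-1,-3.5,-0.3,-2,0,0,0],[-1,0,0,0,0,0,0]]'; python3 -m creep '[[-1,-2.6,-0.2,-1.5,0,0,0],[-1,0,0,0,0,0,0]]'
```

```text
t: 8.25
eef_pos: [0.6278, -0.0122, 0.1002]
tool_rot: [-0.011, 0.964, 0.042, 0.261]
contact_force: [-1.2, -0.7, -5.2]
gripper_width: 0.643
grasp_force: 87.7
t: 8.5
eef_pos: [0.6213, -0.0128, 0.0953]
tool_rot: [-0.011, 0.965, 0.042, 0.258]
contact_force: [-2.6, -0.4, 4.2]
gripper_width: 0.644
grasp_force: 88.6
t: 8.75
eef_pos: [0.6193, -0.0128, 0.0944]
tool_rot: [-0.011, 0.965, 0.042, 0.258]
contact_force: [2.1, -0.3, -0.3]
gripper_width: 0.647
grasp_force: 88.1
```

```bash
python3 -m creep '[[-1,-1.7,-0.1,-1,0,0,0],[-1,0,0,0,0,0,0]]'; python3 -m creep '[[-1,-1.7,-0.1,-1,0,0,0],[-1,0,0,0,0,0,0]]'
```

```text
t: 9.0
eef_pos: [0.6185, -0.0129, 0.0942]
tool_rot: [-0.011, 0.965, 0.042, 0.259]
contact_force: [2.5, -0.2, 3.8]
gripper_width: 0.646
grasp_force: 88.4
t: 9.25
eef_pos: [0.6177, -0.013, 0.0941]
tool_rot: [-0.011, 0.965, 0.042, 0.26]
contact_force: [1.8, -1.3, 7.0]
gripper_width: 0.643
grasp_force: 88.8
```

```bash
python3 -m creep '[[-1,-1.7,-0.1,-1,0,0,0],[-1,-1.7,-0.1,-1,0,0,0],[-1,0,0,0,0,0,0]]'; python3 rel.py r3 ;python3 - <<'E'
import cv2
E
```

```text
t: 9.62
eef_pos: [0.6162, -0.0131, 0.0939]
tool_rot: [-0.011, 0.964, 0.042, 0.262]
contact_force: [2.2, -0.8, 13.7]
gripper_width: 0.647
grasp_force: 89.4
tcp [ 0.61617291 -0.01307982  0.09387178] [ 2.24351151 -0.84155278 13.69544547]
scene plate 238 x [-0.043   0.0458] y [-0.0438  0.0489]
scene  bed z peak [-0.005 -0.004] n 29 low end x [-0.0473 -0.0468 -0.046 ] y [-0.0541  0.0579]
side plate 237 x [-0.0425  0.0455] y [-0.0487  0.0498]
side  bed z peak [-0.005 -0.004] n 42 low end x [-0.0485 -0.0472 -0.0449] y [-0.051   0.0613]
```

View pics/r3.png

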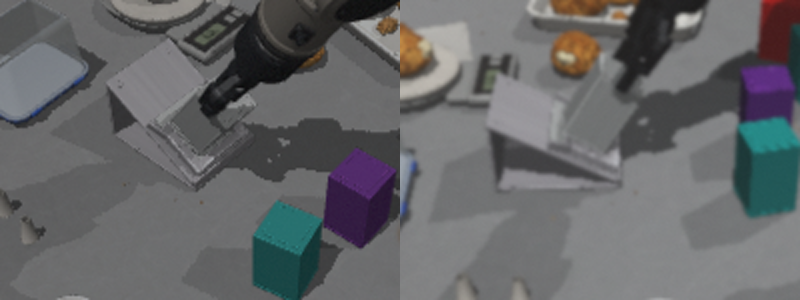

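```bash
python3 -m creep '[[-1,1.7,0.1,1,0,0,0],[-1,0.9,0.1,0.5,0,0,0],[-1,0,0,0,0,0,0]]'
python3 - <<'E'
from h import *
o=get_obs();R=Ro.from_quat(np.roll(o["tool_rot"],-1)).as_matrix()
for n in("scene","side"):
    pc,d=read_camera(n);Q=cloud(n,d);t=(Q-o["eef_pos"])@R
    x,y,z=t[...,0]+.002,-(t[...,1]-.0008),.059-t[...,2]
    m=(x>.06)&(x<.15)&(abs(y)<.06)&(abs(z)<.006)
    print(n,m.sum(),"bed z med",np.median(z[m]),"x max",np.percentile(x[m],[95,98,99,99.7]),"y",np.percentile(y[m],[1,99]))
    m=(abs(y)<.03)&(z>.003)&(z<.008)&(x>.0)&(x<.06)
    if m.sum():print(" plate rear",np.percentile(x[m],[50,98]))
    m=(abs(y)<.02)&(x>.048)&(x<.06)&(abs(z)<.012);print(" bed z behind plate",np.median(z[m]))
    m=(x>-.048)&(x<.03)&(abs(y)>.0335)&(abs(y)<.058)&(z>.006)&(z<.016);print(" lips z",np.median(z[m]),m.sum())
E
```

```text
t: 10.1
eef_pos: [0.6174, -0.013, 0.0941]
tool_rot: [-0.011, 0.965, 0.042, 0.26]
contact_force: [1.0, -0.2, 9.1]
gripper_width: 0.65
grasp_force: 89.0
scene 910 bed z med -0.0012208234752526075 x max [0.11795146 0.11976704 0.12051752 0.1214763 ] y [-0.05775085  0.05623322]
 plate rear [0.04005391 0.04517566]
 bed z behind plate -0.00046551478985874806
 lips z 0.011253663968893306 198
side 683 bed z med -0.0027358902420455272 x max [0.11828584 0.12007428 0.12053358 0.12086277] y [-0.05431824  0.05939294]
 plate rear [0.03680364 0.04480258]
 bed z behind plate -0.0025038501487526857
 lips z 0.009404745966016946 150
```

The base is home: the bed's top end lies 118–120 mm up-slope of it, it is level with the bed, and the lips stand above the plate. Next I draw the lid.

```bash
python3 -m creep '[[-1,-4,-0.35,7,0,0,0],[-1,-4,-0.35,7,0,0,0],[-1,-4,-0.35,7,0,0,0],[-1,0,0,0,0,0,0]]'; python3 -m creep '[[-1,-5,-0.4,8.7,0,0,0],[-1,-5,-0.4,8.7,0,0,0],[-1,-5,-0.4,8.7,0,0,0],[-1,-5,-0.4,8.7,0,0,0],[-1,0,0,0,0,0,0]]'
```

```text
t: 10.7
eef_pos: [0.6039, -0.0138, 0.1138]
tool_rot: [-0.012, 0.965, 0.042, 0.259]
contact_force: [2.5, -0.1, 4.7]
gripper_width: 0.645
grasp_force: 88.5
t: 11.32
eef_pos: [0.582, -0.016, 0.1472]
tool_rot: [-0.011, 0.965, 0.042, 0.258]
contact_force: [0.2, -0.1, -0.5]
gripper_width: 0.643
grasp_force: 88.2
```

```bash
python3 -m creep '[[-1,-5,-0.4,8.7,0,0,0],[-1,-5,-0.4,8.7,0,0,0],[-1,-5,-0.4,8.7,0,0,0],[-1,-5,-0.4,8.7,0,0,0],[-1,-5,-0.4,8.7,0,0,0]]'; python3 -m creep '[[-1,0,0,30,0,0,0],[-1,0,0,30,0,0,0],[-1,0,0,0,0,0,0]]'
python3 - <<'E'
from h import *
p,d=read_camera("scene");np.save("s4.npy",d)
q,e=read_camera("side")
cv2.imwrite("pics/s4.png",np.hstack([cv2.resize(p[130:280,200:400,::-1],(400,300)),cv2.resize(q[150:300,200:400,::-1],(400,300))]))
E
```

```text
t: 11.95
eef_pos: [0.5568, -0.0178, 0.1902]
tool_rot: [-0.011, 0.965, 0.042, 0.257]
contact_force: [0.4, -0.2, -0.2]
gripper_width: 0.646
grasp_force: 88.2
t: 12.32
eef_pos: [0.5588, -0.0192, 0.2523]
tool_rot: [-0.01, 0.965, 0.041, 0.259]
contact_force: [0.4, -0.1, -1.8]
gripper_width: 0.644
grasp_force: 88.2
```

View pics/s4.png

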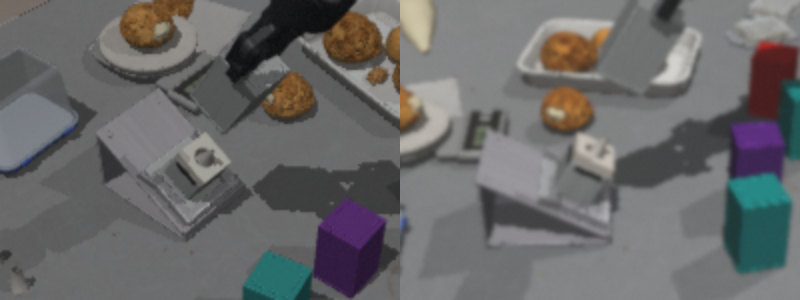

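The crops show the base in the holder with the nozzle standing in its pocket, at about (205,158) in the left crop. The lid is clear in the gripper.

```bash
python3 -m creep '[[-1,-18,-42,-12,-0.0114,0.1304,0],[-1,-18,-42,-12,-0.0114,0.1304,0],[-1,-19,-42,-12,-0.0114,0.1304,0],[-1,-19,-42,-12,-0.0114,0.1304,0],[-1,0,0,0,0,0,0]]'; python3 -m creep '[[-1,0,0,-45,0,0,0],[-1,0,0,-45,0,0,0],[-1,0,0,-40,0,0,0],[-1,0,0,0,0,0,0],[-1,0,0,0,0,0,0]]'
```

```text
t: 13.05
eef_pos: [0.4834, -0.1881, 0.1996]
tool_rot: [-0.001, 0.999, 0.042, -0.003]
contact_force: [-0.7, 1.2, -2.0]
gripper_width: 0.645
grasp_force: 88.1
t: 13.68
eef_pos: [0.485, -0.1847, 0.0742]
tool_rot: [0.0, 0.999, 0.045, 0.0]
contact_force: [-0.9, 0.6, -0.6]
gripper_width: 0.642
grasp_force: 88.1
```

```bash
python3 -m creep '[[-1,0,0,-8,0,0,0],[-1,0,0,-6,0,0,0],[-1,0,0,0,0,0,0]]';python3 -m creep '[[-1,0,0,-2,0,0,0],[-1,0,0,0,0,0,0]]';python3 -m creep '[[-1,0,0,-2,0,0,0],[-1,0,0,0,0,0,0]]'
```

```text
t: 14.05
eef_pos: [0.484, -0.1859, 0.0593]
tool_rot: [0.0, 0.999, 0.044, -0.0]
contact_force: [-0.4, -0.2, -1.4]
gripper_width: 0.647
grasp_force: 88.1
t: 14.3
eef_pos: [0.4842, -0.1858, 0.0575]
tool_rot: [0.0, 0.999, 0.044, -0.0]
contact_force: [-0.2, 0.6, -1.6]
gripper_width: 0.643
grasp_force: 88.1
t: 14.55
eef_pos: [0.4843, -0.1857, 0.0554]
tool_rot: [0.0, 0.999, 0.044, -0.0]
contact_force: [0.4, 0.4, -1.4]
gripper_width: 0.646
grasp_force: 88.1
```

```bash
python3 -m creep '[[-1,0,0,-1,0,0,0],[-1,0,0,0,0,0,0]]';python3 -m creep '[[-1,0,0,-1,0,0,0],[-1,0,0,0,0,0,0]]'
```

```text
t: 14.8
eef_pos: [0.4847, -0.1856, 0.0553]
tool_rot: [0.0, 0.999, 0.044, 0.0]
contact_force: [-2.3, 0.6, 8.0]
gripper_width: 0.645
grasp_force: 89.2
t: 15.05
eef_pos: [0.4849, -0.1857, 0.0553]
tool_rot: [0.001, 0.999, 0.044, 0.0]
contact_force: [-5.7, 1.0, 18.9]
gripper_width: 0.644
grasp_force: 90.5
```

```bash
python3 -m creep '[[-1,0,0,1.4,0,0,0],[-1,0,0,0,0,0,0]]';python3 -m creep '[[1,0,0,0,0,0,0],[1,0,0,0,0,0,0],[1,0,0,0,0,0,0],[1,0,0,0,0,0,0]]';python3 -m creep '[[1,0,0,50,0,0,0],[1,0,0,50,0,0,0],[1,0,0,50,0,0,0],[1,0,0,0,0,0,0]]'
python3 - <<'E'
from h import *
for n,off in(("scene",.0021),("side",.0008)):
    p,d=read_camera(n);P=cloud(n,d);P[...,2]-=off
    q=P[(abs(P[...,0]-.485)<.045)&(abs(P[...,1]+.186)<.045)&(P[...,2]>.08)&(P[...,2]<.12)]
    c=q.mean(0);u,s,v=np.linalg.svd(q[abs(q[:,2]-np.median(q[:,2]))<.004]-c,full_matrices=False);print(n,len(q),np.median(q[:,2]),v[2],cv2.minAreaRect((q[:,:2]*1000).astype(np.float32)))
    # bed base: block top in tin frame using home estimate
    ex=np.array([.8627,.0755,.5]);ey=np.array([-.0872,.9962,0]);ez=np.array([-.4981,-.0436,.866]);R=np.stack([ex,ey,ez],1)
    H=np.array([.6487,-.0125,.041]);t=(P-H)@R
    m=(abs(t[...,0])<.035)&(abs(t[...,1])<.035)&(t[...,2]>.058)&(t[...,2]<.074);k=t[m]
    z0=np.median(k[:,2]);print(" block top z",z0,"x",np.percentile(k[:,0],[1,99]),"y",np.percentile(k[:,1],[1,99]))
    m=(abs(t[...,0])<.02)&(abs(t[...,1])<.02)&(t[...,2]>z0+.006)&(t[...,2]<z0+.03);k=t[m]
    print(" nozzle",m.sum(),np.median(k,0),k.max(0),k.min(0))
E
```

```text
t: 15.3
eef_pos: [0.4847, -0.1857, 0.0553]
tool_rot: [0.0, 0.999, 0.044, 0.0]
contact_force: [-0.6, 0.6, 6.1]
gripper_width: 0.645
grasp_force: 89.0
t: 15.8
eef_pos: [0.4842, -0.1857, 0.0547]
tool_rot: [-0.0, 0.999, 0.044, -0.0]
contact_force: [0.4, 0.6, -0.6]
gripper_width: 1.0
grasp_force: 0.0
t: 16.3
eef_pos: [0.4869, -0.1859, 0.2085]
tool_rot: [0.002, 0.999, 0.044, 0.003]
contact_force: [-0.1, 0.2, -0.9]
gripper_width: 1.0
grasp_force: 0.0
scene 492 0.09487667294748507 [-0.01374794  0.03013093  0.99945141] ((481.1318359375, -186.30520629882812), (61.06105422973633, 61.303958892822266), 3.512169599533081)
 block top z 0.06660841743766382 x [-0.02509384  0.02419035] y [-0.02517076  0.02656418]
 nozzle 32 [-0.00263749  0.0043513   0.08077706] [0.00500201 0.0098203  0.09345182] [-0.00767368 -0.00611943  0.07286203]
side 331 0.09434856320047216 [ 0.00957004 -0.05323516 -0.99853614] ((483.09442138671875, -184.905517578125), (57.80140686035156, 65.53616333007812), 4.988382339477539)
 block top z 0.06613062736664355 x [-0.02452749  0.02524173] y [-0.02347897  0.02966023]
 nozzle 36 [-0.00093786  0.00695395  0.08006187] [0.00509036 0.01056972 0.09178692] [-0.00615379 -0.00050807  0.07282812]
```

```bash
python3 -m creep '[[-0.39,15,33.5,-3.7,0.0091,-0.1043,0],[-0.39,15,33.5,-3.7,0.0091,-0.1043,0],[-0.39,15,33.5,-3.7,0.0091,-0.1043,0],[-0.39,15,33.5,-3.7,0.0091,-0.1043,0],[-0.39,14,33.5,-3.7,0.0091,-0.1043,0]]'; python3 -m creep '[[-0.39,15,1.5,-26,0,0,0],[-0.39,15,1.5,-26,0,0,0],[-0.39,0,0,0,0,0,0],[-0.39,0,0,0,0,0,0]]' 30
cat > wl.py <<'E'
from h import *
import sys
o=get_obs();R=Ro.from_quat(np.roll(o["tool_rot"],-1)).as_matrix()
print(o["eef_pos"],R.round(4).tolist())
p,d=read_camera("wrist");cv2.imwrite("pics/%s.png"%sys.argv[1],p[:,:,::-1]);np.save(sys.argv[1]+".npy",(wcloud(d,o["eef_pos"],o["tool_rot"])-o["eef_pos"])@R)
E
python3 wl.py w5
```

```text
t: 17.02
eef_pos: [0.5572, -0.0174, 0.1848]
tool_rot: [-0.012, 0.965, 0.042, 0.259]
contact_force: [0.8, -1.0, -0.3]
gripper_width: 0.304
grasp_force: 0.0
t: 17.52
eef_pos: [0.5875, -0.0147, 0.134]
tool_rot: [-0.012, 0.965, 0.043, 0.258]
contact_force: [0.2, -0.2, 0.4]
gripper_width: 0.308
grasp_force: 0.0
[ 0.58745411 -0.01469818  0.1339658 ] [[0.8635, 0.0884, 0.4966], [0.0765, -0.9961, 0.0442], [0.4986, -0.0002, -0.8669]]
```

View pics/w5.png

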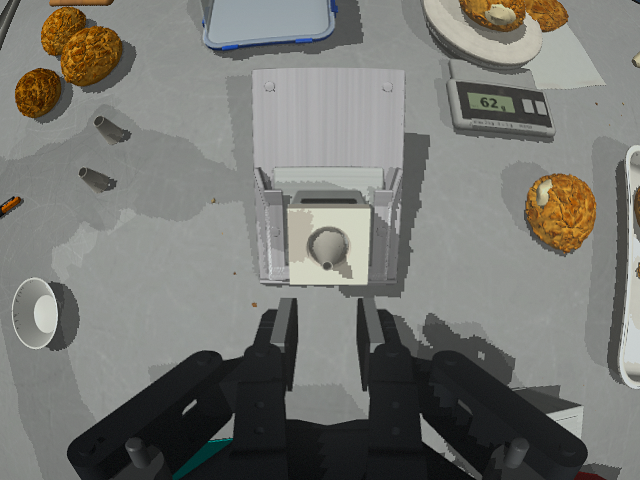

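The wrist view shows the base straight in the holder, with the block top at rows 205–285. The nozzle is centred at about (327,247) and its tip is at (327,266). The two finger tips flank its column.

Run:
```python
import numpy as np
T=np.load("w5.npy")
m=np.zeros(T.shape[:2],bool);m[206:284,292:370]=1
k=T[m];z=np.median(k[:,2]);print("block top z",z)
b=T[:,:,:][(abs(T[...,2]-z)<.003)&m];print("x",np.percentile(b[:,0],[.5,99.5]),"y",np.percentile(b[:,1],[.5,99.5]))
n=k[(k[:,2]<z-.006)&(k[:,2]>z-.028)];print("nozzle",len(n),n.min(0),n.max(0),np.median(n,0))
for h in(.006,.010,.014,.018,.022):
    s=n[abs(n[:,2]-(z-h))<.002];print(h,len(s),"y",s[:,1].min(),s[:,1].max(),"x",s[:,0].min(),s[:,0].max())
```

```text
block top z nanTraceback (most recent call last):
  File "<stdin>", line 5, in <module>
    return _quantile_unchecked(
        a, q, axis, out, overwrite_input, method, keepdims, weights)
    return _ureduce(a,
                    func=_quantile_ureduce_func,
    ...<5 lines>...
                    overwrite_input=overwrite_input,
                    method=method)
    r = func(a, **kwargs)
    result = _quantile(arr,
                       quantiles=q,
    ...<2 lines>...
                       out=out,
                       weights=wgt)
    slices_having_nans = np.isnan(arr[-1, ...])
                                  ~~~^^^^^^^^^
IndexError: index -1 is out of bounds for axis 0 with size 0
```

Run:
```python
import numpy as np
T=np.load("w5.npy")
m=np.zeros(T.shape[:2],bool);m[206:284,292:370]=1
k=T[m];k=k[np.isfinite(k[:,0])];h=np.histogram(k[:,2],bins=np.arange(0,.12,.001));i=h[0].argmax();z=np.median(k[abs(k[:,2]-h[1][i])<.003,2]);print("block top z",z,len(k))
b=k[abs(k[:,2]-z)<.003];print("x",np.percentile(b[:,0],[.5,99.5]),"y",np.percentile(b[:,1],[.5,99.5]))
n=k[(k[:,2]<z-.005)&(k[:,2]>z-.028)]
for h in(.006,.010,.014,.018,.022):
    s=n[abs(n[:,2]-(z-h))<.002]
    if len(s):print(h,len(s),"y",s[:,1].min(),s[:,1].max(),"x",s[:,0].min(),s[:,0].max())
```

```text
block top z 0.04227590465963532 6066
x [-0.01700417  0.03275595] y [-0.02154904  0.02579953]
0.006 88 y -0.006329010309312747 0.007616429363889391 x -0.0005364075958363832 0.013597140785612007
0.01 110 y -0.005642387077130822 0.006926126754166219 x -0.00017699082960295445 0.012159862971705274
0.014 106 y -0.004946205724988687 0.0062165335554707265 x 0.0007061336814731075 0.011506749313063997
0.018 95 y -0.004275628037111798 0.00493561332494008 x 0.0011592224008459408 0.010433008042270374
0.022 83 y -0.0030664410316013414 0.004303489891742628 x 0.001990706134380825 0.009507864068378667
```

```bash
python3 -m creep '[[-0.39,5.2,-0.2,3,0,0,0],[-0.39,0,0,0,0,0,0]]' 30; python3 -m creep '[[-0.39,7,0.6,-12.1,0,0,0],[-0.39,7,0.6,-12.1,0,0,0],[-0.39,5.3,0.5,-9.2,0,0,0],[-0.39,0,0,0,0,0,0],[-0.39,0,0,0,0,0,0]]'
```

```text
t: 17.82
eef_pos: [0.5943, -0.0162, 0.1385]
tool_rot: [-0.011, 0.965, 0.042, 0.259]
contact_force: [0.5, 1.2, 0.6]
gripper_width: 0.308
grasp_force: 0.0
t: 18.45
eef_pos: [0.6128, -0.0138, 0.1044]
tool_rot: [-0.011, 0.965, 0.042, 0.259]
contact_force: [-1.2, -0.1, 0.7]
gripper_width: 0.308
grasp_force: 0.0
```

```bash
python3 -m creep '[[-0.39,0.8,0,-1.6,0,0,0],[-0.39,0,0,0,0,0,0]]' 30; python3 -m creep '[[-1,0,0,0,0,0,0],[-1,0,0,0,0,0,0],[-1,0,0,0,0,0,0],[-1,0,0,0,0,0,0]]' 30
```

```text
t: 18.7
eef_pos: [0.6136, -0.0139, 0.1026]
tool_rot: [-0.011, 0.965, 0.042, 0.259]
contact_force: [0.1, 0.5, 0.7]
gripper_width: 0.308
grasp_force: 0.0
t: 19.2
eef_pos: [0.6136, -0.0137, 0.1024]
tool_rot: [-0.011, 0.965, 0.042, 0.258]
contact_force: [-1.1, 0.8, 0.0]
gripper_width: 0.0
grasp_force: 0.0
```

The fingers shut on nothing, so I back off and look.

```bash
python3 -m creep '[[-0.39,0,0,0,0,0,0],[-0.39,0,0,0,0,0,0],[-0.39,-10,-1,17.3,0,0,0],[-0.39,-10,-1,17.3,0,0,0],[-0.39,0,0,0,0,0,0]]' 30; python3 wl.py w6
python3 - <<'E'
import cv2
a=cv2.imread("pics/w6.png");cv2.imwrite("pics/w6c.png",cv2.resize(a[150:400,170:490],(768,600)))
E
```

```text
t: 19.82
eef_pos: [0.5939, -0.0162, 0.1379]
tool_rot: [-0.011, 0.965, 0.042, 0.259]
contact_force: [0.9, -0.3, -0.4]
gripper_width: 0.304
grasp_force: 0.0
[ 0.5938566  -0.01615927  0.13793692] [[0.862, 0.0865, 0.4995], [0.0753, -0.9963, 0.0426], [0.5013, 0.0009, -0.8653]]
```

View pics/w6c.png

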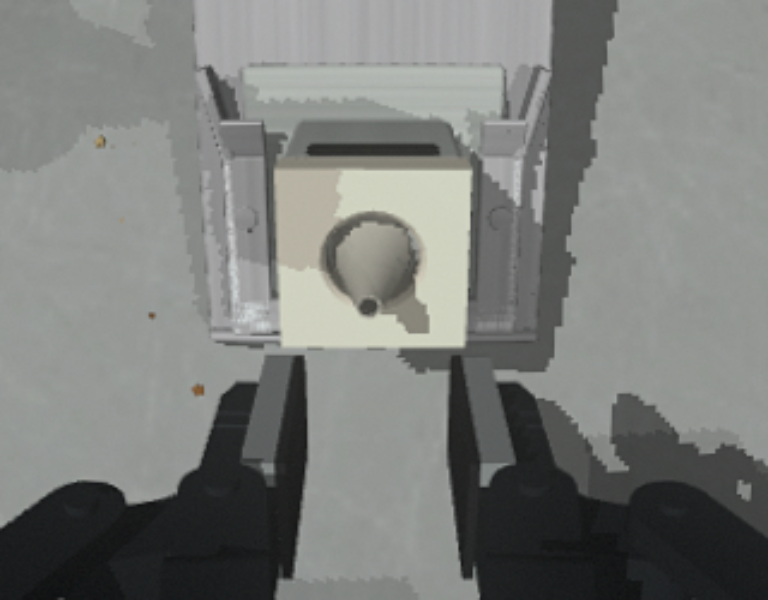

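The crop shows the nozzle undisturbed in its pocket at about (370,265), tip at (368,306). The pad tips are at rows 355–460. Next I check where the tips really lie in the tool frame.

Run:
```python
import numpy as np
from h import *
T=np.load("w6.npy")
M=camera_params("wrist")["mount"];K=camera_params("wrist")["intrinsics"]
def proj(t):
    c=(np.array(t)-M[:3,3])@M[:3,:3];x,y,z=c[0],-c[1],-c[2];r=np.hypot(x,y);th=np.arctan2(r,z);return (K[0,2]+K[0,0]*th*x/r).round(1),(K[1,2]+K[1,1]*th*y/r).round(1)
for t in((0,0,0),(0,.013,0),(0,-.013,0),(0,0,-.019),(.011,.013,0),(-.011,.013,0)):print(t,proj(t))
for u,v in((285,320),(285,345),(290,300),(291,303),(292,320),(294,340),(372,310),(281,300),(365,320),(362,300)):print((u,v),T[v,u].round(4))
m=(abs(T[...,1])<.05)&(abs(T[...,0])<.04)&(T[...,2]<.03)&(T[...,2]>-.06)
vv,uu=np.nonzero(m);print(m.sum(),np.percentile(T[m],[1,99],axis=0))
k=m.copy();k[:295]=0
q=T[k];print(np.percentile(q,[0,1,50,99,100],axis=0).round(4)); 
k=m.copy();k[290:]=0;q=T[k];print("noz",len(q),np.percentile(q,[0,50,100],axis=0).round(4))
```

```text
(0, 0, 0) (np.float64(326.4), np.float64(288.0))
(0, 0.013, 0) (np.float64(351.4), np.float64(287.9))
(0, -0.013, 0) (np.float64(301.4), np.float64(287.9))
(0, 0, -0.019) (np.float64(326.4), np.float64(305.4))
(0.011, 0.013, 0) (np.float64(352.0), np.float64(268.4))
(-0.011, 0.013, 0) (np.float64(350.9), np.float64(306.5))
(285, 320) [ 0.0126 -0.0154 -0.0542]
(285, 345) [ 0.0112 -0.0141 -0.0686]
(290, 300) [ 0.0123 -0.0151 -0.0371]
(291, 303) [ 0.0129 -0.0143 -0.0409]
(292, 320) [ 0.0126 -0.0128 -0.054 ]
(294, 340) [ 0.0011 -0.0128 -0.0503]
(372, 310) [ 0.012   0.0181 -0.0453]
(281, 300) [ 0.012  -0.0189 -0.0368]
(365, 320) [ 0.0122  0.0146 -0.0534]
(362, 300) [ 0.0122  0.0148 -0.0371]
2745 [[-0.00848674 -0.02577585 -0.0597212 ]
 [ 0.01314035  0.02630522  0.02885839]]
[[-0.0105 -0.0264 -0.06  ]
 [-0.0085 -0.0258 -0.0597]
 [ 0.0089  0.013  -0.0492]
 [ 0.0132  0.0263 -0.0335]
 [ 0.0135  0.0269 -0.0308]]
noz 285 [[-0.0071 -0.0068  0.0172]
 [ 0.0005 -0.0015  0.0241]
 [ 0.004   0.0039  0.03  ]]
```

The camera puts the pad tips about 31 mm behind the nominal TCP at this opening, so the fingers shut above the nozzle. The grasp has to go about 28 mm deeper.

```bash
python3 -m creep '[[-0.39,10,0.9,-17.3,0,0,0],[-0.39,10,0.9,-17.3,0,0,0],[-0.39,7,0.6,-12.1,0,0,0],[-0.39,0,0,0,0,0,0]]' 30; python3 -m creep '[[-0.39,6,0.6,-11,0,0,0],[-0.39,0,0,0,0,0,0]]' 30; python3 -m creep '[[-1,0,0,0,0,0,0],[-1,0,0,0,0,0,0],[-1,0,0,0,0,0,0],[-1,0,0,0,0,0,0]]' 30
```

```text
t: 20.38
eef_pos: [0.6202, -0.0127, 0.0885]
tool_rot: [-0.011, 0.965, 0.043, 0.257]
contact_force: [0.5, 0.4, -0.0]
gripper_width: 0.306
grasp_force: 0.0
t: 20.62
eef_pos: [0.6263, -0.0125, 0.0787]
tool_rot: [-0.011, 0.965, 0.043, 0.258]
contact_force: [-0.1, -0.2, 0.1]
gripper_width: 0.304
grasp_force: 0.0
t: 21.12
eef_pos: [0.6266, -0.0128, 0.0795]
tool_rot: [-0.011, 0.965, 0.042, 0.259]
contact_force: [-0.6, 0.2, 0.6]
gripper_width: 0.121
grasp_force: 28.6
```

Gripped. Lift it straight out along the tin's axis.

```bash
python3 -m creep '[[-1,-4,-0.35,7,0,0,0],[-1,-5,-0.4,8.7,0,0,0],[-1,-5,-0.4,8.7,0,0,0],[-1,-5,-0.4,8.7,0,0,0],[-1,0,0,20,0,0,0]]'; python3 -m creep '[[-1,0,0,40,0,0,0],[-1,0,0,40,0,0,0],[-1,0,0,0,0,0,0],[-1,0,0,0,0,0,0]]'; python3 wl.py w7
python3 - <<'E'
import numpy as np
T=np.load("w7.npy")
m=(abs(T[...,1])<.03)&(abs(T[...,0])<.04)&(T[...,2]<.04)&(T[...,2]>-.05)
q=T[m]
for a in np.arange(-.05,.04,.005):
    s=q[(q[:,2]>=a)&(q[:,2]<a+.005)]
    if len(s):print(a.round(3),len(s),s.min(0).round(4),s.max(0).round(4))
E
```

```text
t: 21.75
eef_pos: [0.6063, -0.0143, 0.1318]
tool_rot: [-0.011, 0.965, 0.043, 0.257]
contact_force: [0.5, -0.8, -0.1]
gripper_width: 0.124
grasp_force: 28.5
t: 22.25
eef_pos: [0.6069, -0.015, 0.2116]
tool_rot: [-0.011, 0.965, 0.042, 0.258]
contact_force: [-0.1, -0.9, 0.1]
gripper_width: 0.125
grasp_force: 28.5
[ 0.60690803 -0.01502367  0.21155017] [[0.8634, 0.0865, 0.497], [0.0755, -0.9962, 0.0423], [0.4988, 0.001, -0.8667]]
-0.05 629 [-0.0093 -0.0187 -0.05  ] [ 0.0133  0.0191 -0.045 ]
-0.045 738 [-0.0098 -0.0189 -0.045 ] [ 0.0133  0.019  -0.04  ]
-0.04 473 [-0.0054 -0.0171 -0.04  ] [ 0.0134  0.0176 -0.035 ]
-0.035 205 [ 0.0022 -0.0098 -0.035 ] [ 0.0121  0.0108 -0.03  ]
-0.03 196 [ 0.0033 -0.0051 -0.03  ] [ 0.0083  0.0057 -0.025 ]
-0.025 195 [ 0.005  -0.0081 -0.025 ] [ 0.0093  0.0072 -0.02  ]
-0.02 281 [ 0.0027 -0.0102 -0.02  ] [ 0.011   0.0093 -0.015 ]
-0.015 160 [ 0.0017 -0.0108 -0.015 ] [ 0.0109  0.0105 -0.0117]
```

The nozzle is held straight, its foot about 12 mm behind the nominal TCP. Now to the dish.

```bash
python3 -m creep '[[-1,-12,49,-3,-0.0076,0.0869,0],[-1,-12,49,-3,-0.0076,0.0869,0],[-1,-12,49,-3,-0.0076,0.0869,0],[-1,-13,49,-3,-0.0076,0.0869,0],[-1,-12,49,-3,-0.0076,0.0869,0]]';python3 -m creep '[[-1,-12,50,-20,-0.0076,0.0869,0],[-1,0,0,-40,0,0,0],[-1,0,0,0,0,0,0],[-1,0,0,0,0,0,0]]'; python3 wl.py w8
python3 - <<'E'
import sys;sys.path.insert(0,".")
from h import *
o=get_obs();R=Ro.from_quat(np.roll(o["tool_rot"],-1)).as_matrix();T=np.load("w8.npy");P=T@R.T+o["eef_pos"]
q=P[(abs(P[...,0]-.533)<.06)&(abs(P[...,1]-.281)<.06)&(P[...,2]>.02)&(P[...,2]<.029)]
print(len(q),cv2.minEnclosingCircle((q[:,:2]*1000).astype(np.float32)),q.min(0),q.max(0))
A=np.c_[2*q[:,:2],np.ones(len(q))];s=np.linalg.lstsq(A,(q[:,:2]**2).sum(1),rcond=None)[0];print("circle",s[:2],np.sqrt(s[2]+s[:2]@s[:2]))
m=(abs(T[...,1])<.013)&(abs(T[...,0])<.02)&(T[...,2]<.0)&(T[...,2]>-.03);k=T[m]
for a in(-.028,-.024,-.02,-.016,-.012):
    s=k[abs(k[:,2]-a)<.002]
    if len(s):print(a,s.min(0).round(4),s.max(0).round(4))
E
```

```text
t: 22.92
eef_pos: [0.5454, 0.2321, 0.1957]
tool_rot: [-0.001, 0.998, 0.044, 0.041]
contact_force: [1.7, -0.4, 0.1]
gripper_width: 0.127
grasp_force: 28.5
t: 23.42
eef_pos: [0.5346, 0.2805, 0.1376]
tool_rot: [0.0, 0.999, 0.044, -0.0]
contact_force: [-0.6, -0.8, 0.4]
gripper_width: 0.129
grasp_force: 28.5
[0.53459395 0.28050933 0.13757952] [[0.9961, 0.0877, -0.0001], [0.0877, -0.9961, -0.001], [-0.0001, 0.001, -1.0]]
2114 ((533.5537719726562, 282.8564147949219), 37.659767150878906) [0.49681878 0.24592362 0.02000658] [0.5705077  0.31907737 0.02843995]
circle [0.53403393 0.28281641] 0.03400833938863326
-0.028 [ 0.0029 -0.0051 -0.03  ] [ 0.0068  0.0057 -0.026 ]
-0.024 [ 0.0042 -0.0066 -0.026 ] [ 0.0084  0.0062 -0.022 ]
-0.02 [ 0.003  -0.0091 -0.022 ] [ 0.0087  0.0083 -0.018 ]
-0.016 [ 0.0014 -0.0108 -0.018 ] [ 0.0104  0.0104 -0.014 ]
-0.012 [ 0.0003 -0.0109 -0.014 ] [ 0.0098  0.0105 -0.0123]
```

```bash
python3 -c "
import cv2
a=cv2.imread('pics/w8.png');cv2.imwrite('pics/w8c.png',cv2.resize(a[150:400,170:490],(640,500)))"
```

```text
(no output)
```

View pics/w8c.png

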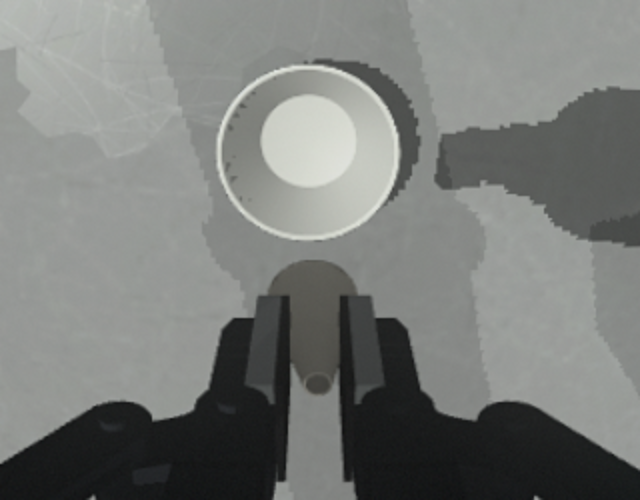

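The crop shows the dish's floor centred at about (308,141), and the nozzle upright between the pads, foot forward at (312,280). It lines up with the dish within about 2 mm.

```bash
python3 -m creep '[[-1,-0.5,2.2,-45,0,0,0],[-1,0,0,-45,0,0,0],[-1,0,0,-40,0,0,0],[-1,0,0,0,0,0,0],[-1,0,0,0,0,0,0]]';python3 -m creep '[[-1,0,0,-6,0,0,0],[-1,0,0,-4,0,0,0],[-1,0,0,0,0,0,0]]'
```

```text
t: 24.1
eef_pos: [0.5355, 0.2837, 0.0098]
tool_rot: [-0.001, 0.999, 0.044, 0.001]
contact_force: [0.0, 0.2, 0.8]
gripper_width: 0.124
grasp_force: 28.5
t: 24.48
eef_pos: [0.5341, 0.2828, -0.0026]
tool_rot: [0.0, 0.999, 0.044, -0.0]
contact_force: [-0.8, 0.2, 0.1]
gripper_width: 0.128
grasp_force: 28.5
```

```bash
python3 -m creep '[[-1,0,0,-3,0,0,0],[-1,0,0,-1.5,0,0,0],[-1,0,0,0,0,0,0]]';python3 -m creep '[[-1,0,0,-1.5,0,0,0],[-1,0,0,0,0,0,0]]';python3 -m creep '[[-1,0,0,-1.5,0,0,0],[-1,0,0,0,0,0,0]]'
```

```text
t: 24.85
eef_pos: [0.5339, 0.2829, -0.0074]
tool_rot: [0.0, 0.999, 0.044, -0.0]
contact_force: [0.5, -0.2, -0.3]
gripper_width: 0.123
grasp_force: 28.5
t: 25.1
eef_pos: [0.534, 0.2829, -0.0088]
tool_rot: [0.0, 0.999, 0.044, -0.0]
contact_force: [-1.6, -0.1, 0.0]
gripper_width: 0.123
grasp_force: 28.5
t: 25.35
eef_pos: [0.5345, 0.2834, -0.0093]
tool_rot: [-0.0, 0.999, 0.044, 0.0]
contact_force: [0.1, -0.4, 5.1]
gripper_width: 0.128
grasp_force: 29.6
```

```bash
python3 -m creep '[[-1,0,0,0.4,0,0,0],[-0.5,0,0,0,0,0,0],[-0.5,0,0,0,0,0,0],[-0.5,0,0,0,0,0,0],[-0.5,0,0,0,0,0,0]]';python3 -m creep '[[-0.4,0,0,15,0,0,0],[-0.4,0,0,40,0,0,0],[-0.4,0,0,45,0,0,0],[-0.4,0,0,40,0,0,0],[-0.4,0,0,0,0,0,0]]'
python3 - <<'E'
import sys;sys.path.insert(0,".")
from h import *
o=get_obs();R=Ro.from_quat(np.roll(o["tool_rot"],-1)).as_matrix()
w,dw=read_camera("wrist");P=wcloud(dw,o["eef_pos"],o["tool_rot"])
q=P[(np.hypot(P[...,0]-.534,P[...,1]-.283)<.02)&(P[...,2]>.005)&(P[...,2]<.05)]
for a in(.01,.016,.022,.028,.034):
    s=q[abs(q[:,2]-a)<.003]
    if len(s):print(a,len(s),s.min(0).round(4),s.max(0).round(4))
r=P[(abs(P[...,0]-.533)<.05)&(abs(P[...,1]-.283)<.05)&(P[...,2]>.019)&(P[...,2]<.03)&(np.hypot(P[...,0]-.534,P[...,1]-.283)>.027)]
print("rim",cv2.minEnclosingCircle((r[:,:2]*1000).astype(np.float32)))
p,d=read_camera("scene");s,e=read_camera("side")
a=cv2.resize(w[150:350,230:430,::-1],(300,300));b=cv2.resize(p[140:340,180:430,::-1],(500,400))
c=np.zeros((400,800,3),np.uint8);c[:300,:300]=a;c[:,300:]=b;cv2.imwrite("pics/end.png",c)
for n,D,off in(("scene",d,.0021),("side",e,.0008)):
    P=cloud(n,D);P[...,2]-=off;q=P[(abs(P[...,0]-.485)<.045)&(abs(P[...,1]+.186)<.045)&(P[...,2]>.08)&(P[...,2]<.12)];print(n,"lid",len(q),np.median(q[:,2]))
    R=np.array([[.8627,.0755,.5],[-.0872,.9962,0],[-.4981,-.0436,.866]]).T;t=(P-[.6487,-.0125,.041])@R
    k=t[(abs(t[...,0])<.035)&(abs(t[...,1])<.035)&(t[...,2]>.058)&(t[...,2]<.074)];print(" block",np.median(k[:,2]),np.percentile(k,[1,99],axis=0)[:,:2].tolist())
E
```

```text
t: 25.98
eef_pos: [0.534, 0.2829, -0.0099]
tool_rot: [0.0, 0.999, 0.044, -0.0]
contact_force: [-0.4, 0.5, -0.2]
gripper_width: 0.25
grasp_force: 0.0
t: 26.6
eef_pos: [0.5358, 0.2849, 0.1348]
tool_rot: [-0.001, 0.999, 0.044, 0.003]
contact_force: [-0.8, -0.6, 0.4]
gripper_width: 0.294
grasp_force: 0.0
0.01 109 [0.5234 0.2734 0.007 ] [0.543  0.2932 0.013 ]
0.016 95 [0.5253 0.2744 0.013 ] [0.5423 0.2921 0.019 ]
0.022 89 [0.5262 0.2755 0.0191] [0.5405 0.2904 0.0248]
0.028 78 [0.5283 0.2766 0.0251] [0.54   0.2887 0.0306]
0.034 48 [0.5292 0.2785 0.0311] [0.5378 0.2877 0.0369]
rim ((532.9986572265625, 282.54541015625), 37.5876579284668)
scene lid 486 0.09467006959597345
 block 0.0665654339078292 [[-0.02509364554529944, -0.024183236000700863], [0.024259170903755334, 0.026610914315460074]]
side lid 244 0.09453438709016435
 block 0.06539317826112218 [[-0.022779773063473736, -0.02285833919348923], [0.025236001681673188, 0.030326125053740386]]
```

View pics/end.png

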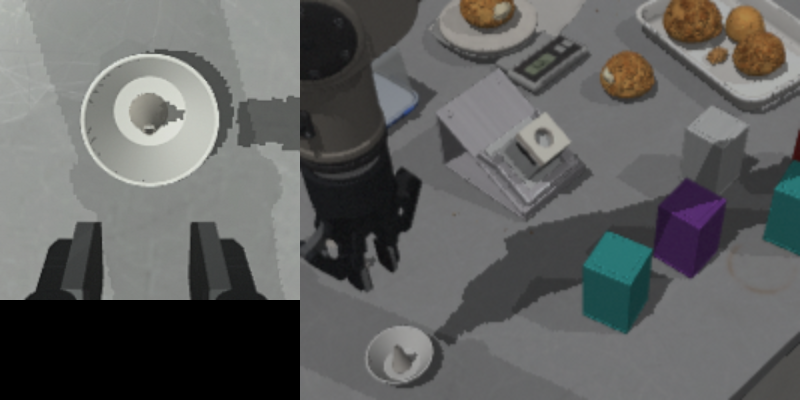

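The nozzle stands upright in the dish, at (150,112) in the wrist crop. The base is still home in the holder with an empty pocket, and the lid stands on the worktop at (715,150).

```bash
python3 -m creep '[[-0.4,0,0,0,0,0,0],[-0.4,0,0,0,0,0,0]]'; python3 -c "
from station import *
print(hand_in())"
```

```text
t: 27.0
eef_pos: [0.5336, 0.2827, 0.1294]
tool_rot: [0.0, 0.999, 0.044, -0.001]
contact_force: [0.3, 0.3, 0.2]
gripper_width: 0.298
grasp_force: 0.0
the job is handed in; nothing more can be done
None
```

I handed the job in at 27 s: the base is home in the holder, the lid stands open end down on the worktop, the nozzle stands upright near the dish's centre, and the bun and spares were left alone; the hand-in returned no verdict.

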